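Charge the yellow battery cassette

ROBOT

A 6-joint arm with a two-finger parallel gripper is mounted at the origin on the work surface. World frame = base frame: x ahead of the robot, y to its left, z up, the work surface at z = 0. Lengths are in mm, angles in degrees, forces in N, time in s.
With the tool pointing down it reaches from about 300 to 850 mm from the base axis. Payload 4.2 kg.
Tool frame: the origin (TCP) lies at the very end of the fingers, on their centre line; the grasp point (between the pads) lies 19 mm behind it; z points along the fingers, y is the line along which they close (so a half turn about z gives the same grasp; the last joint's range is limited). The gripper opens to 91 mm and grips with 3 to 60 N. Pads are 32 mm wide; open, the fingers measure 118 mm over their backs; the gripper's body (76 mm by 178 mm) begins 60 mm behind the grasp point.
Start: joints at [71.333, 18.312, 89.639, -0, 72.044, -1.146], TCP at [173.11, 548.34, 213.976] pointing down, gripper open.
Joint ranges: [-177.97, 177.97], [-48.28, 115.42], [12.27, 149.76], [-77.06, 257.06], [2.81, 150.46], [-146.56, 146.56]. Speed limits (degrees/s): [147.25, 147.25, 180, 180, 180, 180].

INTERFACE

Orientations are given as [roll, pitch, yaw] about the fixed x, y, z axes, in that order (R = Rz(yaw) Ry(pitch) Rx(roll)).
In Python, from workcell import env, grab_frame gives the robot as it stands. The module is installed in compiled form; this text tells all that it offers.
- The arm moves only by the tool move_arm, never from a script. Its argument "plan" is a list of rows, each an object of numbers: "tx", "ty", "tz": the shift along the tool's x, y, z in cm; "wx", "wy", "wz": the turn, a rotation vector about the tool's x, y, z in rad. In form: [{"tx": .., "ty": .., "tz": .., "wx": .., "wy": .., "wz": ..}, ...]. A call has 1 to 12 rows; each row shifts and turns the commanded pose from where the row before left it, along the tool's axes as they then stand; what a row does not reach is not made up. A row lasts 1/12 s, in which the tool goes at most 41.7 mm and 7.16 degrees, less where a joint would pass 70% of its speed; a pose out of reach is approached as far as the arm can. A call is refused whole if a number of a shift passes 4.17 or a number of a turn 0.125, either way. A call with a gripper value outside its range is refused whole. "gripper" is the finger opening in cm, from 0 to 9.12, set as the call begins (left out, the last holds). The fingers move at their own pace and stop on an object; "force" is the grip in N (left out, the last holds). Time passes only in rows, so rows that do not move let the fingers close. It gives the time, the measured TCP pose, the force, the opening and the grip force at its end, in the units of the state.
- env.state(): the state, without advancing time (a new reading comes with each control period).
- grab_frame(name): name is "scene" or "side" or "wrist"; returns a dict with "color" (420x560x3 uint8, red, green, blue), "vfov" (degrees; the focal length in pixels is half the picture's height over the tangent of half this angle, whatever the lens; pixels are square), "cx", "cy" (the principal point, pixels), "view" (4x4, takes a point from world to camera coordinates). Camera axes: x right, y up, looking along -z (the intrinsics and any distortion apply to the point x, -y, -z); pixel columns grow to the right and rows downward; lengths in mm; the calibration is good to about 2 mm. A picture is of the moment at which its call begins. There is no depth.
- env.job_done(): hands the job in; it is judged then, once.
The state is a dict: "time_s": time; "qpos": joint angles; "qvel": joint speeds; "effort": joint torques, N m; "ee_pos": TCP position; "ee_rot": TCP orientation; "force": force on the tool from outside, world axes, zero at the start; "torque": the same for the moment, N m; "gripper_width": finger opening in mm; "gripper_force": force on a finger pad.
Only numpy, scipy, OpenCV 4.12 (cv2) and the standard library are available. Lean on these libraries where they do the work, as an engineer would, in place of code of your own. Each camera call takes 0.05 s, during which the arm holds its last target. There are 200 camera calls.

TASK

Take the battery cassette with the yellow grip out of the green rack and lower it gently (do not drop it) into the charger's slot until it is fully home. Only then turn the charger's selector knob until its white pointer clicks in at the yellow mark. Leave the other two cassettes, the screwdriver and the brass collar where they are.

Things in the scene. Friction and masses are not known exactly. Their poses are not given: they have to be found in the camera images.
- cassette_yellow: The battery cassette: upright grey slab 100 long (its x) x 24 thick (its y) x 70 high, with a yellow grip rib 56 x 16 (x, y) centred on top, rising from height 68 to 100 over the underside, and yellow stripes on its sides; about 0.35 kg; same either way round. Origin at the centre of its underside, z up
- cassette_blue: Another battery cassette: upright grey slab 100 long (its x) x 24 thick (its y) x 70 high, with a blue grip rib 56 x 16 (x, y) centred on top, rising from height 68 to 100 over the underside, and blue stripes on its sides; about 0.35 kg; same either way round. Origin at the centre of its underside, z up. Stays in the rack
- cassette_red: Another battery cassette: upright grey slab 100 long (its x) x 24 thick (its y) x 70 high, with a red grip rib 56 x 16 (x, y) centred on top, rising from height 68 to 100 over the underside, and red stripes on its sides; about 0.35 kg; same either way round. Origin at the centre of its underside, z up. Stays in the rack
- rack: Fixed green storage block 130 x 235 x 30 (x, y, z) with three upright pockets 20 deep, side by side along its y at -75, 0 and +75, holding the cassettes (their x along the rack's x, 4 mm total play, undersides 10 above the bench). Which colour stands in which pocket varies. Origin at the centre of its underside
- charger: Fixed grey box 160 x 260 x 65 (x, y, z). In its top: a slot 103 x 27 (x, y), 50 deep, chamfered mouth, centred at x 0, y -65; and the selector knob, axis upright at x 0, y +60, with coloured marks on the top around it. The knob stands on a steel disc of radius 40, 12 high. Origin at the centre of its underside, z up
- slot_floor (a point): Centre of the slot's floor, 15 above the charger's underside (the slot's mouth is 50 higher). Axes as the charger's. A cassette that is home has its origin here
- knob (a joint): Angle of the selector knob (rad): 0 = off (white mark, pointer along the charger's +x; it starts here), growing counterclockwise from above, stops at +-1.35, sprung click stops at -1.2, -0.6, 0, 0.6, 1.2, about 0.16 N m from one to the next. A black disc of radius 34 with a bar grip 66 long, 14 thick, its top 119 above the bench; a white line on one half of the bar is the pointer
- knob_grip (a point): Point on the knob's axis, inside its bar grip (85 to 119 above the bench), 107 above the bench: the height to grip. Its x axis runs along the bar to the pointer's end, and turns with the knob
- pointer (a point): Point that turns with the knob, where its pointer aims: 58 from the knob's axis, over the ring of marks
- mark_yellow: Yellow mark, a flat disc 20 across on the charger's top, 58 from the knob's axis at one of the click stops -1.2, -0.6, 0.6 or 1.2; blue, red and green marks stand at the other three. Which is where varies. Origin at its centre
- screwdriver: Loose screwdriver with a red handle, 200 long, lying on the bench. Bystander
- brass_collar: Loose flanged brass collar, 80 across, 32 high. Bystander

How it is judged (in metres and radians):
On the way, in this order (a step that is already met when the one before it is completed fails the run):
1. the yellow cassette stands fully home in the charger's slot (horizontal distance between cassette_yellow and slot_floor below 0.005 m and z of cassette_yellow in the frame of slot_floor below 0.003 m and angle between the z axis of cassette_yellow and the z axis of charger, either way round below 0.06 rad), for 0.2 s.
2. after that, the selector's pointer stands at the yellow mark (horizontal distance between pointer and mark_yellow below 0.007 m), for 0.2 s.
At the end, for the whole second after the job is handed in: The yellow cassette is home in the charger's slot (origin within 5 mm sideways of the slot floor's centre and less than 3 mm above it, within 0.06 rad of upright) and at rest; the knob is at rest with its pointer point within 7 mm of the yellow mark's centre (all of step 1 and horizontal distance between pointer and mark_yellow below 0.007 m and linear speed of cassette_yellow below 0.02 m/s and velocity of joint knob between -0.05 and 0.05 rad/s); the robot touches nothing.
It fails at once if the blue or red cassette is moved by more than 25 mm (distance of any of cassette_blue, cassette_red from where it was at the start of the episode above 0.025 m).
It fails at once if the screwdriver or the brass collar is moved by more than 25 mm (distance of any of screwdriver, brass_collar from where it was at the start of the episode above 0.025 m).
It fails at once if the yellow cassette is dropped into the slot (faster than 0.5 m/s inside it) (horizontal distance between cassette_yellow and slot_floor below 0.01 m and z of cassette_yellow in the frame of slot_floor below 0.05 m and linear speed of cassette_yellow above 0.5 m/s).
It also fails if it takes over 64 s, if anything falls off the work surface, if the arm or the gripper's body presses on something with over 40 N, if the wrist force passes 120 N, or if a joint passes its speed limit or range.

## Working session

There is one attempt and no reset: what is moved stays moved. The work goes in short steps, Python scripts to look and compute and a tool call to move; the robot and the scene stay as the last step left them, time stands still between calls to the robot, and variables do not carry over. Pictures are saved under pics/ and viewed, at most 10 in all, crops included, and the job is handed in when it is done.

Besides the shell and the picture viewer there is one more tool, called after "Emit:" by a JSON object that holds its "op" and its "data". move_arm: Moves the arm, as the interface text tells. Its arguments: {"type":"object","properties":{"plan":{"type":"array","items":{"type":"object","properties":{"tx":{"type":"number"},"ty":{"type":"number"},"tz":{"type":"number"},"wx":{"type":"number"},"wy":{"type":"number"},"wz":{"type":"number"}}}},"gripper":{"type":"number"},"force":{"type":"number"}},"required":["plan"]}

```bash
mkdir -p pics; python3 - <<'E'
from workcell import env, grab_frame
import cv2, numpy as np, pickle
s=env.state(); print(s)
F={}
for n in ["scene","side","wrist"]:
    f=grab_frame(n); F[n]=f
    print(n,{k:(np.round(v,4).tolist() if k=='view' else v) for k,v in f.items() if k!='color'})
    cv2.imwrite(f"pics/{n}0.png",f["color"][:,:,::-1])
pickle.dump(F,open("f0.pkl","wb"))
E
```

```text
{'time_s': 0.0, 'qpos': array([ 7.13329232e+01,  1.83491353e+01,  8.97062018e+01, -3.54398177e-03,
        7.20417251e+01, -1.14695560e+00]), 'qvel': array([ 0.01722177, -0.00498869, -0.05734221, -0.07183791, -0.09914987,
        0.08761946]), 'effort': array([ 7.60489529e-04, -4.12457585e+01, -2.31973600e+01,  7.26847770e-02,
        4.56997321e-02, -1.29340501e-04]), 'ee_pos': array([172.96772988, 547.8477768 , 213.14676661]), 'ee_rot': array([-1.79902890e+02,  1.42591574e-03,  1.62480976e+02]), 'force': array([-0.49911882, -0.53696085, -0.33951255]), 'torque': array([-0.0044664 , -0.06872749, -0.006884  ]), 'gripper_force': 0.0, 'gripper_width': 91.01888513470041}
scene {'vfov': 55.69764561012539, 'cx': 277.93981332869913, 'cy': 209.2903460485169, 'view': [[-0.8524, 0.5228, -0.0059, 438.0207], [-0.4158, -0.671, 0.6139, 164.74], [0.317, 0.5258, 0.7893, -993.1439], [0.0, 0.0, 0.0, 1.0]]}
side {'vfov': 45.48676062452005, 'cx': 284.1523660417297, 'cy': 209.22976822443127, 'view': [[0.9571, -0.2893, -0.0185, -530.4856], [0.221, 0.6867, 0.6925, -182.4002], [-0.1876, -0.6669, 0.7212, -1183.1258], [0.0, 0.0, 0.0, 1.0]]}
wrist {'vfov': 66.01657619585224, 'cx': 276.39513194717205, 'cy': 212.24394399650845, 'view': [[0.3003, 0.9538, -0.0016, -574.3664], [-0.9117, 0.2865, -0.2945, 32.9362], [-0.2804, 0.0899, 0.9557, -391.3832], [0.0, 0.0, 0.0, 1.0]]}
```

View pics/scene0.png

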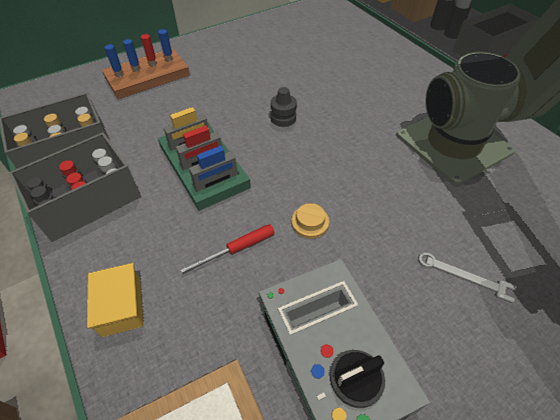

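View pics/side0.png

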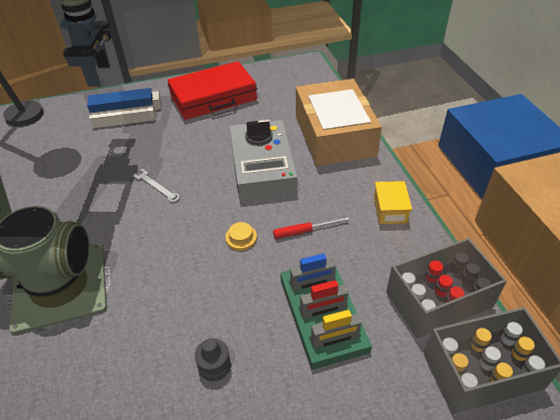

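View pics/wrist0.png

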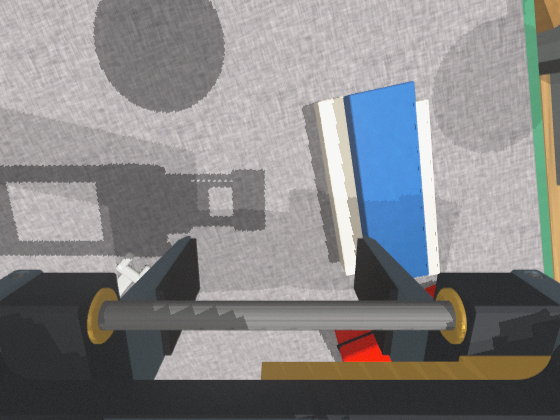

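The scene view shows the yellow grip at about (183,118) on the far end of the rack. The charger slot is at (318,307), the knob at (357,377) and the yellow mark at (339,413). The side view shows the grip at (337,320), the slot at (265,165) and the knob at (259,130). The wrist camera sees none of them yet. Next I'll triangulate.

```bash
cat > h.py <<'E'
import numpy as np, cv2
def ray(f,u,v):
    V=np.array(f["view"]);R=V[:3,:3];t=V[:3,3]
    F=f["color"].shape[0]/2/np.tan(np.radians(f["vfov"]/2))
    d=R.T@np.array([(u-f["cx"])/F,-(v-f["cy"])/F,-1.]);return -R.T@t,d/np.linalg.norm(d)
def plane(f,p,z):
    c,d=ray(f,*p);return c+d*(z-c[2])/d[2]
def proj(f,P):
    V=np.array(f["view"]);c=V[:3,:3]@np.array(P,float)+V[:3,3]
    F=f["color"].shape[0]/2/np.tan(np.radians(f["vfov"]/2))
    return f["cx"]-F*c[0]/c[2], f["cy"]+F*c[1]/c[2]
def tri(obs):
    A=np.zeros((3,3));b=np.zeros(3);r=[ray(f,*p) for f,p in obs]
    for c,d in r:
        M=np.eye(3)-np.outer(d,d);A+=M;b+=M@c
    X=np.linalg.solve(A,b);return X,max(np.linalg.norm(np.cross(X-c,d)) for c,d in r)
def blobs(f,lo,hi,amin=20,box=None):
    h=cv2.cvtColor(f["color"],cv2.COLOR_RGB2HSV);m=cv2.inRange(h,lo,hi)
    if box: z=np.zeros_like(m);x0,y0,x1,y1=box;z[y0:y1,x0:x1]=m[y0:y1,x0:x1];m=z
    return [c for c in cv2.findContours(m,cv2.RETR_EXTERNAL,cv2.CHAIN_APPROX_NONE)[0] if cv2.contourArea(c)>=amin]
E
python3 - <<'E'
from h import *; import pickle
F=pickle.load(open("f0.pkl","rb"));A,B=F["scene"],F["side"]
def cen(c):
    m=cv2.moments(c);return (m['m10']/m['m00'],m['m01']/m['m00'])
out={}
for n,f,bs in [("sc",A,{"grip":(165,100,205,130),"marks":(300,335,380,420)}),("si",B,{"grip":(320,305,360,333),"marks":(262,118,300,160)})]:
    for k,b in bs.items():
        for col,lo,hi in [("yel",(18,110,120),(32,255,255)),("blue",(105,120,80),(125,255,255)),("red",(0,140,100),(8,255,255)),("grn",(55,100,60),(85,255,255)),("wht",(0,0,190),(180,60,255))]:
            for c in blobs(f,lo,hi,8,b):
                if k=="marks" or col=="yel":
                    print(n,k,col,np.round(cen(c),1),cv2.contourArea(c),np.round(plane(f,cen(c),90 if k=='grip' else 65)),cv2.boundingRect(c))
# slot outline
for n,f,b in [("sc",A,(265,270,370,340)),("si",B,(235,150,300,180))]:
    for c in blobs(f,(0,0,200),(180,60,255),8,b):
        r=cv2.minAreaRect(c);print(n,"slot",r,np.round([plane(f,p,65)[:2] for p in cv2.boxPoints(r)]).tolist(),cv2.contourArea(c))
a,b=blobs(A,(0,0,200),(180,60,255),100,(265,270,370,340)),blobs(B,(0,0,200),(180,60,255),50,(235,150,300,180))
if a and b: print(tri([(A,cv2.minAreaRect(np.vstack(a))[0]),(B,cv2.minAreaRect(np.vstack(b))[0])]))
for p,q in [((183,118),(337,320)),]: print(tri([(A,p),(B,q)]))
a=cv2.resize(A["color"][90:210,150:260],None,fx=3.6,fy=3.6,interpolation=2); b=cv2.resize(B["color"][110:210,225:305],None,fx=4.3,fy=4.3,interpolation=2)[:432]
cc=np.zeros((432,a.shape[1]+b.shape[1],3),np.uint8);cc[:a.shape[0],:a.shape[1]]=a;cc[:b.shape[0],a.shape[1]:]=b
cv2.imwrite("pics/crop1.png",cc[:,:,::-1]);print(cc.shape)
E
```

```text
sc grip yel [195.6 126.5] 32.0 [ 552. -294.   90.] (184, 123, 20, 7)
sc grip yel [183.7 117.1] 308.0 [ 562. -339.   90.] (170, 107, 27, 21)
sc marks yel [338.5 413.9] 124.5 [626. 347.  65.] (332, 408, 14, 12)
sc marks blue [317.3 370.8] 119.5 [618. 284.  65.] (311, 364, 13, 14)
sc marks red [326.5 350.5] 107.0 [588. 266.  65.] (321, 344, 12, 13)
sc marks grn [362.6 417.3] 36.5 [600. 368.  65.] (357, 415, 13, 5)
sc marks wht [320.7 395.7] 21.5 [634. 315.  65.] (317, 393, 8, 7)
sc marks wht [351.4 372.7] 70.5 [576. 313.  65.] (341, 367, 22, 13)
si grip yel [347.7 329.9] 42.5 [ 579. -358.   90.] (334, 327, 23, 6)
si grip yel [336.8 319.3] 368.0 [ 567. -329.   90.] (323, 310, 29, 20)
si marks yel [273.  127.6] 15.5 [627. 351.  65.] (270, 126, 7, 4)
si marks blue [276.4 141.5] 13.5 [618. 285.  65.] (274, 140, 6, 4)
si marks red [268.1 147. ] 17.5 [589. 268.  65.] (265, 145, 7, 5)
si marks wht [275.8 157.6] 18.5 [597. 217.  65.] (262, 156, 25, 4)
sc slot ((317.5431213378906, 306.2672424316406), (28.493499755859375, 74.05684661865234), 66.80140686035156) [[616.0, 167.0], [487.0, 183.0], [501.0, 232.0], [624.0, 214.0]] 1935.5
si slot ((263.9624328613281, 164.18087768554688), (12.034647941589355, 45.80176544189453), 83.2901611328125) [[500.0, 234.0], [626.0, 217.0], [615.0, 167.0], [492.0, 185.0]] 494.0
(array([558.29927731, 199.41443387,  65.76720063]), np.float64(0.2949559613837891))
(array([ 565.67603111, -332.64429013,   93.44224816]), np.float64(0.09663010240366905))
(432, 740, 3)
```

View pics/crop1.png

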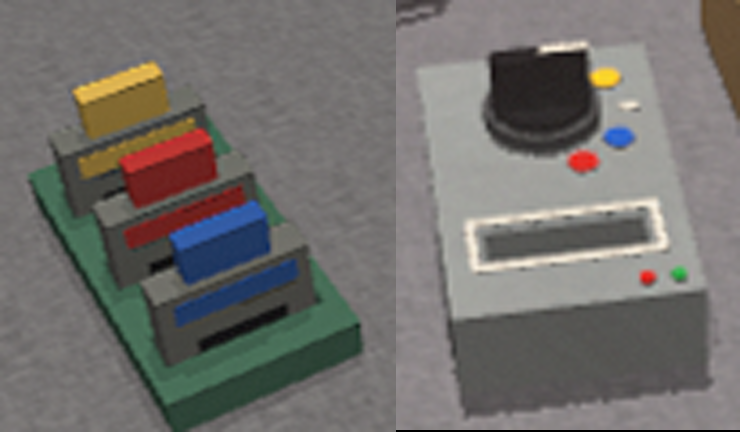

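The rack has yellow at its far (-y) end, then red, then blue. The charger's marks run red, blue, white, yellow and so on, so yellow should be at about +0.6 rad. Next I need rack yaw, charger yaw and the wrist camera offset.

```bash
cat >> h.py <<'E'
from scipy.spatial.transform import Rotation as Ro
def toolgo(s,P,yaw):  # shift (cm, tool axes) and turn to TCP P mm, pointing down
    R=Ro.from_euler('xyz',s["ee_rot"],degrees=True);T=Ro.from_euler('xyz',[180,0,yaw],degrees=True)
    return R.inv().apply(np.array(P)-s["ee_pos"])/10,(R.inv()*T).as_rotvec()
E
python3 - <<'E'
from h import *; import pickle
from workcell import env
F=pickle.load(open("f0.pkl","rb"));A,B,W=F["scene"],F["side"],F["wrist"]
s=env.state();V=np.array(W["view"]);C=-V[:3,:3].T@V[:3,3]
R=Ro.from_euler('xyz',s["ee_rot"],degrees=True)
print("cam in tool",R.inv().apply(C-s["ee_pos"]),"look",R.inv().apply(-V[2,:3]),"right",R.inv().apply(V[0,:3]))
# grip blobs of the three colours: triangulate centroids
for n,lo,hi,ba,bb in [("y",(18,110,120),(32,255,255),(165,100,205,130),(320,305,360,333)),("r",(0,140,80),(8,255,255),(178,120,225,155),(305,275,345,310)),("b",(105,120,60),(125,255,255),(190,140,235,180),(295,250,335,275))]:
    ca=max(blobs(A,lo,hi,20,ba),key=cv2.contourArea);cb=max(blobs(B,lo,hi,20,bb),key=cv2.contourArea)
    pa,pb=[cv2.minAreaRect(c)[0] for c in (ca,cb)]
    print(n,[np.round(x,1) for x in tri([(A,pa),(B,pb)])],np.round(cv2.minAreaRect(ca),1) if 0 else "")
sc=max(blobs(A,(0,0,200),(180,60,255),100,(265,270,370,340)),key=cv2.contourArea)
q=cv2.approxPolyDP(sc,6,True)[:,0];P=np.array([plane(A,p,65)[:2] for p in q]);print(np.round(P,1).tolist(),P.mean(0),[np.degrees(np.arctan2(*(P[(i+1)%len(P)]-P[i])[::-1])) for i in range(len(P))])
E
```

```text
cam in tool [ 8.42458512e+01  8.47977636e-02 -1.69450799e+02] look [-2.94484137e-01 -8.77010233e-05  9.55656364e-01] right [7.95071367e-04 9.99999627e-01 3.36770526e-04]
y [array([ 564.6, -332. ,   95.8]), np.float64(1.2)] 
r [array([ 565.3, -257. ,   95.6]), np.float64(0.4)] 
b [array([ 566.4, -182.2,   95.3]), np.float64(0.6)] 
[[493.7, 186.4], [615.8, 167.2], [622.2, 211.0], [504.1, 229.9]] [558.94727333 198.64186675] [np.float64(-8.951472595132152), np.float64(81.79875168291221), np.float64(170.90885565610824), np.float64(-103.33591149930412)]
```

Emit:
{"op": "move_arm", "data": {"plan": [{"wz":-0.098},{"wz":-0.098},{"wz":-0.098},{"tx":-1.57,"ty":-3.65},{"tx":-1.57,"ty":-3.65},{"tx":-1.57,"ty":-3.65},{"tx":-1.57,"ty":-3.65},{"tx":-1.57,"ty":-3.65},{"tx":-1.57,"ty":-3.65},{"tx":-1.57,"ty":-3.65},{"tx":-1.57,"ty":-3.65},{"tx":-1.57,"ty":-3.65}], "gripper": 5, "force": 30}}

```text
schema error: expected keys tx, ty, tz, wx, wy, wz
```

Emit:
{"op": "move_arm", "data": {"plan": [{"tx":-1.57,"ty":-3.65},{"tx":-1.57,"ty":-3.65},{"tx":-1.57,"ty":-3.65},{"tx":-1.57,"ty":-3.65},{"tx":-1.57,"ty":-3.65},{"tx":-1.57,"ty":-3.65},{"tx":-1.57,"ty":-3.65},{"tx":-1.57,"ty":-3.65},{"tx":-1.57,"ty":-3.65},{"tx":-1.57,"ty":-3.65},{"tx":-1.57,"ty":-3.65},{"tx":-1.57,"ty":-3.65}]}}

```text
schema error: expected keys tx, ty, tz, wx, wy, wz
```

Emit:
{"op": "move_arm", "data": {"plan": [{"tx":-1.57,"ty":-3.65},{"tx":-1.57,"ty":-3.65},{"tx":-1.57,"ty":-3.65},{},{},{}]}}

```text
schema error: expected keys tx, ty, tz, wx, wy, wz
```

```bash
python3 - <<'E'
from h import *; import pickle
from workcell import env,grab_frame
s=env.state();print({k:np.round(s[k],2) for k in ["time_s","qpos","ee_pos","ee_rot","force","gripper_width"]})
f=grab_frame("wrist");pickle.dump((s,f),open("w1.pkl","wb"));cv2.imwrite("pics/w1.png",f["color"][:,:,::-1])
for c in blobs(f,(18,110,60),(32,255,255),100):
    r=cv2.minAreaRect(c);print(r,cv2.contourArea(c),np.round([plane(f,p,110)[:2] for p in cv2.boxPoints(r)],1).tolist(),plane(f,r[0],110))
E
```

```text
{'time_s': np.float64(0.15), 'qpos': array([71.33, 18.34, 89.69, -0.  , 72.04, -1.15]), 'ee_pos': array([172.99, 547.97, 213.33]), 'ee_rot': array([-179.92,    0.  ,  162.48]), 'force': array([-0.21,  0.18,  0.29]), 'gripper_width': np.float64(91.09)}
((405.5, 367.5), (23.0, 289.0), 90.0) 5267.0 [[315.0, 486.8], [403.4, 768.7], [433.5, 766.8], [342.8, 477.6]] [373.51593261 625.09781725 110.        ]
((451.83319091796875, 315.4570617675781), (56.72329330444336, 27.449851989746094), 82.64761352539062) 770.5 [[291.1, 668.8], [295.1, 694.0], [361.3, 692.1], [357.3, 665.3]] [325.19155929 680.11719231 110.        ]
((100.9111328125, 315.48651123046875), (26.875083923339844, 56.7762336730957), 8.615649223327637) 748.0 [[244.6, 321.4], [189.7, 358.9], [201.2, 381.1], [257.1, 344.8]] [222.30166425 352.06053769 110.        ]
((553.4999389648438, 233.49996948242188), (10.999998092651367, 94.99998474121094), -0.0) 368.5 [[314.5, 772.2], [220.4, 778.2], [223.2, 787.2], [317.6, 782.1]] [266.78129771 780.05761606 110.        ]
((546.8717651367188, 120.03642272949219), (90.25426483154297, 9.375563621520996), 86.68222045898438) 229.5 [[127.7, 777.6], [129.5, 784.6], [203.2, 784.3], [201.3, 776.7]] [163.99323977 780.80966326 110.        ]
```

View pics/w1.png

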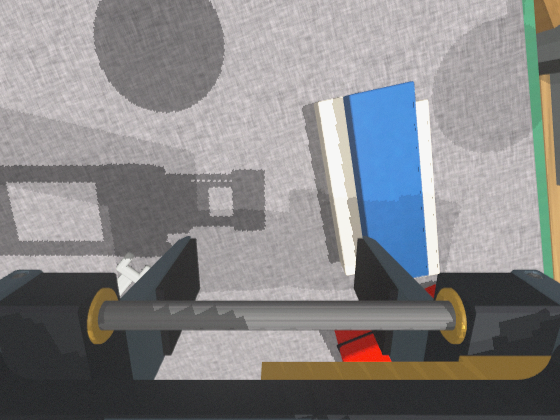

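The moves were refused because every row needs all six keys, so nothing moved. I'll send them again with full rows.

Emit:
{"op": "move_arm", "data": {"plan": [{"tx":0,"ty":0,"tz":0,"wx":0,"wy":0,"wz":-0.098},{"tx":0,"ty":0,"tz":0,"wx":0,"wy":0,"wz":-0.098},{"tx":0,"ty":0,"tz":0,"wx":0,"wy":0,"wz":-0.098},{"tx":-1.57,"ty":-3.65,"tz":0,"wx":0,"wy":0,"wz":0},{"tx":-1.57,"ty":-3.65,"tz":0,"wx":0,"wy":0,"wz":0},{"tx":-1.57,"ty":-3.65,"tz":0,"wx":0,"wy":0,"wz":0},{"tx":-1.57,"ty":-3.65,"tz":0,"wx":0,"wy":0,"wz":0},{"tx":-1.57,"ty":-3.65,"tz":0,"wx":0,"wy":0,"wz":0},{"tx":-1.57,"ty":-3.65,"tz":0,"wx":0,"wy":0,"wz":0},{"tx":-1.57,"ty":-3.65,"tz":0,"wx":0,"wy":0,"wz":0},{"tx":-1.57,"ty":-3.65,"tz":0,"wx":0,"wy":0,"wz":0},{"tx":-1.57,"ty":-3.65,"tz":0,"wx":0,"wy":0,"wz":0}], "gripper": 5, "force": 30}}

```text
time_s: 1.2
ee_pos: [310.6, 216.4, 214.0]
ee_rot: [180.0, 0.0, 179.4]
force: [1.7, 0.5, 0.3]
gripper_width: 50.3
gripper_force: 0.0
```

Emit:
{"op": "move_arm", "data": {"plan": [{"tx":-1.57,"ty":-3.65,"tz":0,"wx":0,"wy":0,"wz":0},{"tx":-1.57,"ty":-3.65,"tz":0,"wx":0,"wy":0,"wz":0},{"tx":-1.57,"ty":-3.65,"tz":0,"wx":0,"wy":0,"wz":0},{"tx":-1.57,"ty":-3.65,"tz":0,"wx":0,"wy":0,"wz":0},{"tx":-1.57,"ty":-3.65,"tz":0,"wx":0,"wy":0,"wz":0},{"tx":-1.57,"ty":-3.65,"tz":0,"wx":0,"wy":0,"wz":0},{"tx":-1.57,"ty":-3.65,"tz":0,"wx":0,"wy":0,"wz":0},{"tx":-1.57,"ty":-3.65,"tz":0,"wx":0,"wy":0,"wz":0},{"tx":-1.57,"ty":-3.65,"tz":0,"wx":0,"wy":0,"wz":0},{"tx":-1.57,"ty":-3.65,"tz":0,"wx":0,"wy":0,"wz":0},{"tx":-1.57,"ty":-3.65,"tz":0,"wx":0,"wy":0,"wz":0},{"tx":-1.57,"ty":-3.65,"tz":0,"wx":0,"wy":0,"wz":0}]}}

```text
time_s: 2.2
ee_pos: [494.0, -224.0, 213.8]
ee_rot: [180.0, -0.0, 179.3]
force: [0.6, 1.1, -0.2]
gripper_width: 50.2
gripper_force: 0.0
```

Emit:
{"op": "move_arm", "data": {"plan": [{"tx":-1.57,"ty":-3.65,"tz":0,"wx":0,"wy":0,"wz":0},{"tx":-1.57,"ty":-3.65,"tz":0,"wx":0,"wy":0,"wz":0},{"tx":-1.57,"ty":-3.65,"tz":0,"wx":0,"wy":0,"wz":0},{"tx":0,"ty":0,"tz":0,"wx":0,"wy":0,"wz":0},{"tx":0,"ty":0,"tz":0,"wx":0,"wy":0,"wz":0},{"tx":0,"ty":0,"tz":0,"wx":0,"wy":0,"wz":0}]}}

```text
time_s: 2.7
ee_pos: [539.0, -331.5, 213.3]
ee_rot: [179.9, -0.1, 179.3]
force: [0.1, 0.5, 0.1]
gripper_width: 50.0
gripper_force: 0.0
```

```bash
python3 - <<'E'
from h import *; import pickle
from workcell import env,grab_frame
s=env.state();print({k:np.round(s[k],2) for k in ["time_s","qpos","ee_pos","ee_rot","force","gripper_width"]})
f=grab_frame("wrist");pickle.dump((s,f),open("w1.pkl","wb"));cv2.imwrite("pics/w1b.png",f["color"][:,:,::-1])
for c in blobs(f,(18,110,60),(32,255,255),100):
    r=cv2.minAreaRect(c);print(r,cv2.contourArea(c),np.round([plane(f,p,110)[:2] for p in cv2.boxPoints(r)],1).tolist(),plane(f,r[0],110))
E
```

```text
{'time_s': np.float64(2.7), 'qpos': array([-3.2650e+01,  2.3660e+01,  8.1510e+01,  3.0000e-02,  7.4950e+01,
       -1.2196e+02]), 'ee_pos': array([ 539.01, -331.46,  213.27]), 'ee_rot': array([ 1.7991e+02, -8.0000e-02,  1.7931e+02]), 'force': array([0.08, 0.48, 0.05]), 'gripper_width': np.float64(49.99)}
((330.5, 367.5), (23.0, 315.0), 90.0) 5859.5 [[691.1, -438.4], [695.2, -116.2], [724.6, -110.9], [720.3, -441.5]] [ 707.62942138 -276.90425602  110.        ]
((377.5133056640625, 315.4689025878906), (55.504215240478516, 16.999113082885742), 86.53176879882812) 502.0 [[615.5, -245.3], [614.6, -229.2], [677.6, -220.4], [678.6, -237.4]] [ 645.67302914 -233.20116259  110.        ]
((175.5, 315.5), (16.904516220092773, 55.45429992675781), 3.5763344764709473) 479.0 [[674.8, -444.4], [612.1, -434.1], [613.5, -418.2], [676.3, -427.6]] [ 643.24341158 -430.94773325  110.        ]
((275.5, 232.5), (65.0, 17.0), 90.0) 1079.0 [[527.5, -339.1], [527.7, -324.3], [590.1, -324.6], [589.9, -340.4]] [ 557.81689588 -332.06087496  110.        ]
((3.352786064147949, 203.0742645263672), (141.14422607421875, 32.798526763916016), 75.3236083984375) 1683.0 [[472.6, -583.2], [466.2, -555.4], [589.6, -554.3], [597.8, -586.0]] [ 527.53890418 -569.63461768  110.        ]
((553.5, 103.0), (52.0, 11.0), 90.0) 399.5 [[430.4, -116.9], [430.5, -108.3], [470.1, -98.6], [470.0, -107.7]] [ 449.83807762 -107.99433587  110.        ]
```

View pics/w1b.png

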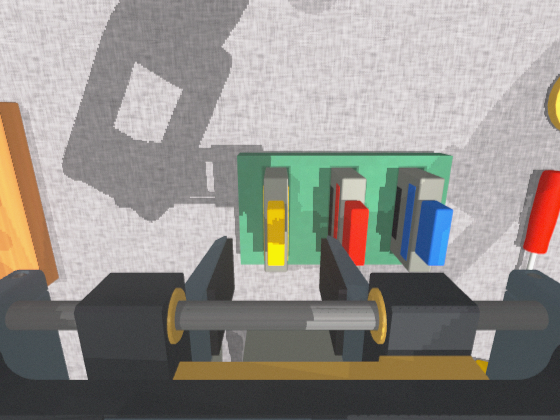

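The wrist view shows the yellow rib at columns 267–284, rows 200–265, with its lit top in the lower part. It lies parallel to the tool axis and between the fingers. I'll get its x extent from the top face.

```bash
python3 - <<'E'
from h import *; import pickle
s,f=pickle.load(open("w1.pkl","rb"))
V=cv2.cvtColor(f["color"],cv2.COLOR_RGB2HSV)[195:272,275];print(V[::1,2].tolist())
v=V[:,2].astype(int);r=195+10+np.argmax(np.abs(np.diff(v))[10:60])+1
print(r,plane(f,(275.5,r),110),plane(f,(275.5,264.5),110))
for rr in (199.5,237,265.5): print(rr,plane(f,(275.5,rr),110)[:2],plane(f,(275.5,rr),80)[:2])
E
```

```text
[134, 134, 133, 134, 137, 161, 189, 191, 189, 188, 192, 193, 191, 199, 225, 234, 236, 236, 236, 235, 235, 236, 230, 204, 204, 203, 204, 204, 202, 203, 203, 204, 205, 204, 201, 204, 204, 203, 205, 204, 205, 205, 203, 203, 204, 204, 204, 217, 237, 244, 247, 247, 247, 247, 247, 247, 247, 247, 247, 247, 247, 247, 247, 247, 247, 247, 247, 247, 247, 247, 246, 182, 181, 179, 180, 180, 177]
209 [ 535.75513383 -331.79235121  110.        ] [ 589.52235993 -332.4467766   110.        ]
199.5 [ 527.112372   -331.68715621] [ 535.03169494 -331.8151859 ]
237 [ 562.15638351 -332.11369284] [ 573.92765145 -332.28860631]
265.5 [ 590.54581805 -332.45923358] [ 605.4375775  -332.67212797]
```

Emit:
{"op": "move_arm", "data": {"plan": [{"tx":-1.2,"ty":-0.02,"tz":0,"wx":0,"wy":0,"wz":0},{"tx":-1.2,"ty":-0.02,"tz":0,"wx":0,"wy":0,"wz":0},{"tx":0,"ty":0,"tz":2.5,"wx":0,"wy":0,"wz":0},{"tx":0,"ty":0,"tz":2.5,"wx":0,"wy":0,"wz":0},{"tx":0,"ty":0,"tz":2.5,"wx":0,"wy":0,"wz":0},{"tx":0,"ty":0,"tz":2.5,"wx":0,"wy":0,"wz":0},{"tx":0,"ty":0,"tz":1.5,"wx":0,"wy":0,"wz":0},{"tx":0,"ty":0,"tz":1.4,"wx":0,"wy":0,"wz":0},{"tx":0,"ty":0,"tz":0,"wx":0,"wy":0,"wz":0},{"tx":0,"ty":0,"tz":0,"wx":0,"wy":0,"wz":0}]}}

```text
time_s: 3.58
ee_pos: [563.2, -331.3, 85.1]
ee_rot: [180.0, -0.1, 179.4]
force: [0.1, 0.0, 0.2]
gripper_width: 50.0
gripper_force: 0.0
```

Emit:
{"op": "move_arm", "data": {"plan": [{"tx":0,"ty":0,"tz":0,"wx":0,"wy":0,"wz":0},{"tx":0,"ty":0,"tz":0,"wx":0,"wy":0,"wz":0},{"tx":0,"ty":0,"tz":0,"wx":0,"wy":0,"wz":0},{"tx":0,"ty":0,"tz":0,"wx":0,"wy":0,"wz":0},{"tx":0,"ty":0,"tz":0,"wx":0,"wy":0,"wz":0},{"tx":0,"ty":0,"tz":0,"wx":0,"wy":0,"wz":0}], "gripper": 0, "force": 35}}

```text
time_s: 4.08
ee_pos: [563.7, -332.8, 85.3]
ee_rot: [-180.0, 0.0, 179.3]
force: [-0.9, 1.2, 0.8]
gripper_width: 15.9
gripper_force: 35.0
```

Emit:
{"op": "move_arm", "data": {"plan": [{"tx":0,"ty":0,"tz":-1.5,"wx":0,"wy":0,"wz":0},{"tx":0,"ty":0,"tz":-2.5,"wx":0,"wy":0,"wz":0},{"tx":0,"ty":0,"tz":-3,"wx":0,"wy":0,"wz":0},{"tx":0,"ty":0,"tz":-3,"wx":0,"wy":0,"wz":0},{"tx":0,"ty":0,"tz":-3,"wx":0,"wy":0,"wz":0},{"tx":0,"ty":0,"tz":-2,"wx":0,"wy":0,"wz":0},{"tx":0,"ty":0,"tz":0,"wx":0,"wy":0,"wz":0}]}}

```text
time_s: 4.67
ee_pos: [565.4, -334.0, 239.9]
ee_rot: [-179.7, 0.5, 179.3]
force: [0.9, -0.6, -2.2]
gripper_width: 15.9
gripper_force: 35.0
```

Emit:
{"op": "move_arm", "data": {"plan": [{"tx":-0.1,"ty":2,"tz":0,"wx":0,"wy":0,"wz":0},{"tx":-0.15,"ty":3,"tz":0,"wx":0,"wy":0,"wz":0},{"tx":-0.15,"ty":4,"tz":0,"wx":0,"wy":0,"wz":0},{"tx":-0.15,"ty":4,"tz":0,"wx":0,"wy":0,"wz":0},{"tx":-0.15,"ty":4,"tz":0,"wx":0,"wy":0,"wz":0},{"tx":-0.15,"ty":4,"tz":0,"wx":0,"wy":0,"wz":0},{"tx":-0.15,"ty":4,"tz":0,"wx":0,"wy":0,"wz":0},{"tx":-0.15,"ty":4,"tz":0,"wx":0,"wy":0,"wz":0},{"tx":-0.15,"ty":4,"tz":0,"wx":0,"wy":0,"wz":0},{"tx":-0.15,"ty":4,"tz":0,"wx":0,"wy":0,"wz":0},{"tx":-0.15,"ty":4,"tz":0,"wx":0,"wy":0,"wz":0},{"tx":0,"ty":2.8,"tz":0,"wx":0,"wy":0,"wz":0}]}}

```text
time_s: 5.67
ee_pos: [583.6, 108.4, 232.5]
ee_rot: [179.9, -0.2, 179.4]
force: [0.1, 0.2, -2.6]
gripper_width: 15.7
gripper_force: 35.0
```

Emit:
{"op": "move_arm", "data": {"plan": [{"tx":0,"ty":0,"tz":0,"wx":0,"wy":0,"wz":0.066},{"tx":0,"ty":0,"tz":0,"wx":0,"wy":0,"wz":0.066},{"tx":0,"ty":0,"tz":0,"wx":0,"wy":0,"wz":0},{"tx":0,"ty":0,"tz":0,"wx":0,"wy":0,"wz":0},{"tx":0,"ty":0,"tz":0,"wx":0,"wy":0,"wz":0}]}}

```text
time_s: 6.08
ee_pos: [584.2, 104.7, 233.8]
ee_rot: [-180.0, -0.1, 171.8]
force: [-1.1, -0.7, -2.4]
gripper_width: 16.0
gripper_force: 35.0
```

```bash
python3 - <<'E'
from h import *; import pickle
from workcell import env,grab_frame
s=env.state();print({k:np.round(s[k],2) for k in ["time_s","qpos","ee_pos","ee_rot","force","gripper_width"]})
f=grab_frame("wrist");pickle.dump((s,f),open("w2.pkl","wb"));cv2.imwrite("pics/w2.png",f["color"][:,:,::-1])
for c in blobs(f,(0,0,215),(180,45,255),300):
    r=cv2.minAreaRect(c);print(np.round(r[0]),np.round(r[1]),r[2],cv2.contourArea(c),np.round([plane(f,p,65)[:2] for p in cv2.boxPoints(r)],1).tolist(),plane(f,r[0],65))
E
```

```text
{'time_s': np.float64(6.08), 'qpos': array([ 9.040e+00,  1.942e+01,  8.511e+01,  1.000e-02,  7.558e+01,
       -7.277e+01]), 'ee_pos': array([584.22, 104.68, 233.77]), 'ee_rot': array([-1.7997e+02, -1.1000e-01,  1.7181e+02]), 'force': array([-1.08, -0.75, -2.41]), 'gripper_width': np.float64(15.99)}
[458. 354.] [49. 74.] 90.0 3225.5 [[779.2, 256.9], [792.1, 347.1], [868.4, 351.1], [854.8, 256.0]] [822.59661021 302.74327286  65.        ]
[363. 145.] [140. 124.] 90.0 8956.5 [[469.5, 145.3], [486.5, 264.2], [630.0, 263.0], [610.7, 128.3]] [544.73247608 200.48623595  65.        ]
[500. 151.] [154. 118.] 90.0 8878.5 [[487.8, 279.6], [504.0, 392.6], [666.3, 410.2], [647.8, 280.5]] [570.91683986 340.39723222  65.        ]
```

View pics/w2.png

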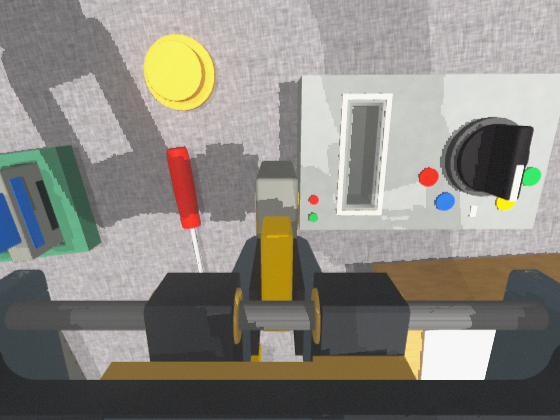

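The wrist view shows the held cassette centred between the fingers. The slot's white frame spans columns 340–391, rows 94–214, with the knob at (490,157), the white pointer at (517,182) and the yellow mark at (505,203). I'll take the slot's frame exactly and triangulate its corners with the scene view.

```bash
python3 - <<'E'
from h import *; import pickle
s,f=pickle.load(open("w2.pkl","rb"));F=pickle.load(open("f0.pkl","rb"))
for t in (232,242):
  cs=blobs(f,(0,0,t),(180,30,255),300,(332,86,400,222))
  for c in cs:
    q=cv2.approxPolyDP(cv2.convexHull(c),5,True)[:,0]
    P=np.array([plane(f,p,65)[:2] for p in q]);r=cv2.minAreaRect(P.astype(np.float32))
    print(t,q.tolist(),np.round(P,1).tolist(),P.mean(0),r)
# height check: slot centre wrist vs scene vs side
sc=cv2.minAreaRect(max(blobs(F["scene"],(0,0,200),(180,60,255),100,(265,270,370,340)),key=cv2.contourArea))[0]
si=cv2.minAreaRect(max(blobs(F["side"],(0,0,200),(180,60,255),50,(235,150,300,180)),key=cv2.contourArea))[0]
print(tri([(f,q.mean(0)),(F["scene"],sc),(F["side"],si)]))
# held cassette rib: top at TCP z +24.7
for c in blobs(f,(18,110,60),(32,255,255),100,(240,190,320,330)):
    x,y,w,h=cv2.boundingRect(c);z=s["ee_pos"][2]+24.7;print((x,y,w,h),plane(f,(x+w/2,y),z),plane(f,(x+w/2,y+h),z))
V=cv2.cvtColor(f["color"],cv2.COLOR_RGB2HSV);print(V[155:310:2,277,2].tolist())
for n,lo,hi,b in [("yel",(20,110,120),(32,255,255),(490,190,530,215)),("wht0",(0,0,235),(180,30,255),(466,203,480,220)),("red",(0,140,100),(8,255,255),(410,160,445,190)),("blue",(105,120,80),(125,255,255),(430,185,460,215)),("grn",(50,100,60),(85,255,255),(515,160,550,190))]:
    for c in blobs(f,lo,hi,20,b): p=cv2.minEnclosingCircle(c)[0];print(n,np.round(p,1),np.round(plane(f,p,65),1))
E
```

```text
232 [[392, 94], [381, 213], [337, 214], [343, 94]] [[499.4, 231.9], [620.9, 215.3], [615.2, 167.5], [492.5, 184.2]] [556.97466276 199.71904118] ((557.0933227539062, 199.72637939453125), (48.24100875854492, 123.78521728515625), 82.26360321044922)
242 [[392, 94], [380, 214], [337, 214], [343, 94]] [[499.4, 231.9], [621.8, 214.2], [615.2, 167.5], [492.5, 184.2]] [557.22375289 199.43391654] ((557.20166015625, 199.2640380859375), (48.242244720458984, 123.78205108642578), 81.85298919677734)
(array([556.77443582, 199.59555129,  64.94924576]), np.float64(2.8382727820419515))
(311, 288, 9, 42) [587.60198094 124.36008678 258.46895568] [612.45947677 121.69576529 258.46895568]
(260, 216, 33, 85) [547.00623021 110.25539239 258.46895568] [592.2416555  103.78525346 258.46895568]
[188, 187, 187, 94, 92, 96, 98, 96, 94, 94, 97, 99, 161, 179, 183, 185, 185, 184, 184, 183, 182, 171, 126, 120, 120, 120, 121, 119, 120, 119, 126, 169, 170, 168, 167, 167, 168, 171, 171, 173, 205, 211, 181, 182, 183, 180, 183, 181, 182, 183, 181, 181, 179, 182, 182, 182, 182, 181, 182, 179, 181, 180, 179, 179, 180, 181, 180, 182, 181, 179, 180, 181, 173, 75, 80, 87, 107, 103]
yel [505.3 202. ] [627.4 349.3  65. ]
wht0 [473.5 211. ] [632.9 315.5  65. ]
red [428.3 176.6] [587.5 266.8  65. ]
blue [444.6 201.2] [617.2 284.2  65. ]
grn [530.5 176. ] [602.1 373.9  65. ]
```

Emit:
{"op": "move_arm", "data": {"plan": [{"tx":0,"ty":0,"tz":0,"wx":0,"wy":0,"wz":-0.007},{"tx":1.3,"ty":3,"tz":0,"wx":0,"wy":0,"wz":0},{"tx":1.3,"ty":3,"tz":0,"wx":0,"wy":0,"wz":0},{"tx":1.32,"ty":3.02,"tz":0,"wx":0,"wy":0,"wz":0},{"tx":0,"ty":0,"tz":2,"wx":0,"wy":0,"wz":0},{"tx":0,"ty":0,"tz":2,"wx":0,"wy":0,"wz":0},{"tx":0,"ty":0,"tz":2,"wx":0,"wy":0,"wz":0},{"tx":0,"ty":0,"tz":2,"wx":0,"wy":0,"wz":0},{"tx":0,"ty":0,"tz":0,"wx":0,"wy":0,"wz":0},{"tx":0,"ty":0,"tz":0,"wx":0,"wy":0,"wz":0},{"tx":0,"ty":0,"tz":0,"wx":0,"wy":0,"wz":0},{"tx":0,"ty":0,"tz":0,"wx":0,"wy":0,"wz":0}]}}

```text
time_s: 7.13
ee_pos: [559.3, 199.9, 156.7]
ee_rot: [179.9, 0.2, 172.2]
force: [0.6, 0.6, -2.2]
gripper_width: 15.7
gripper_force: 35.0
```

```bash
python3 - <<'E'
from h import *; import pickle
from workcell import env,grab_frame
s=env.state();print({k:np.round(s[k],2) for k in ["time_s","ee_pos","ee_rot","force","torque"]})
print(toolgo(s,[557.6,199.4,142],172.2))
A,B=grab_frame("scene"),grab_frame("side");pickle.dump((s,A,B),open("w3.pkl","wb"))
a=cv2.resize(A["color"][200:370,230:430],None,fx=2,fy=2); b=cv2.resize(B["color"][80:210,210:320],None,fx=3,fy=3)
cc=np.zeros((390,a.shape[1]+b.shape[1],3),np.uint8);cc[:a.shape[0],:a.shape[1]]=a;cc[:b.shape[0],a.shape[1]:]=b
cv2.imwrite("pics/c3.png",cc[:,:,::-1])
E
```

```text
{'time_s': np.float64(7.13), 'ee_pos': array([559.33, 199.93, 156.7 ]), 'ee_rot': array([1.7991e+02, 1.7000e-01, 1.7215e+02]), 'force': array([ 0.56,  0.55, -2.18]), 'torque': array([-0.  , -0.01, -0.05])}
(array([ 0.16812081, -0.07792246,  1.46977904]), array([ 0.00159053,  0.00297646, -0.00081336]))
```

View pics/c3.png

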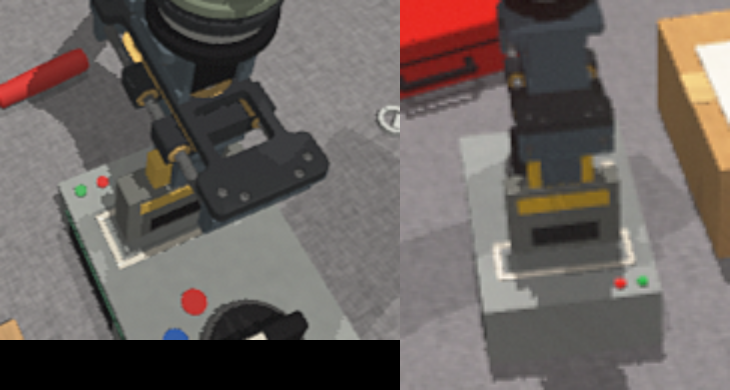

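The two crops show the cassette upright just above the slot frame and centred in it. I'll descend in small steps and watch the force.

Emit:
{"op": "move_arm", "data": {"plan": [{"tx":0.08,"ty":-0.03,"tz":0.5,"wx":0,"wy":0,"wz":0},{"tx":0,"ty":0,"tz":0.5,"wx":0,"wy":0,"wz":0},{"tx":0,"ty":0,"tz":0,"wx":0,"wy":0,"wz":0},{"tx":0,"ty":0,"tz":0,"wx":0,"wy":0,"wz":0},{"tx":0,"ty":0,"tz":0,"wx":0,"wy":0,"wz":0},{"tx":0,"ty":0,"tz":0,"wx":0,"wy":0,"wz":0}]}}

```text
time_s: 7.73
ee_pos: [557.5, 199.6, 145.0]
ee_rot: [180.0, 0.0, 172.2]
force: [0.1, -0.7, -1.6]
gripper_width: 16.1
gripper_force: 35.0
```

Emit:
{"op": "move_arm", "data": {"plan": [{"tx":0,"ty":0,"tz":0.3,"wx":0,"wy":0,"wz":0},{"tx":0,"ty":0,"tz":0.3,"wx":0,"wy":0,"wz":0},{"tx":0,"ty":0,"tz":0.3,"wx":0,"wy":0,"wz":0},{"tx":0,"ty":0,"tz":0,"wx":0,"wy":0,"wz":0},{"tx":0,"ty":0,"tz":0,"wx":0,"wy":0,"wz":0}]}}

```text
time_s: 8.15
ee_pos: [557.1, 199.5, 135.6]
ee_rot: [-180.0, -0.0, 172.2]
force: [0.1, 1.0, -1.5]
gripper_width: 15.6
gripper_force: 35.0
```

Emit:
{"op": "move_arm", "data": {"plan": [{"tx":0,"ty":0,"tz":0.3,"wx":0,"wy":0,"wz":0},{"tx":0,"ty":0,"tz":0.3,"wx":0,"wy":0,"wz":0},{"tx":0,"ty":0,"tz":0.3,"wx":0,"wy":0,"wz":0},{"tx":0,"ty":0,"tz":0.3,"wx":0,"wy":0,"wz":0},{"tx":0,"ty":0,"tz":0,"wx":0,"wy":0,"wz":0},{"tx":0,"ty":0,"tz":0,"wx":0,"wy":0,"wz":0}]}}

```text
time_s: 8.65
ee_pos: [557.2, 199.5, 123.6]
ee_rot: [-180.0, -0.0, 172.2]
force: [-0.1, -0.1, -2.9]
gripper_width: 15.6
gripper_force: 35.0
```

Emit:
{"op": "move_arm", "data": {"plan": [{"tx":0,"ty":0,"tz":0.4,"wx":0,"wy":0,"wz":0},{"tx":0,"ty":0,"tz":0.4,"wx":0,"wy":0,"wz":0},{"tx":0,"ty":0,"tz":0.4,"wx":0,"wy":0,"wz":0},{"tx":0,"ty":0,"tz":0.4,"wx":0,"wy":0,"wz":0},{"tx":0,"ty":0,"tz":0.4,"wx":0,"wy":0,"wz":0},{"tx":0,"ty":0,"tz":0.4,"wx":0,"wy":0,"wz":0},{"tx":0,"ty":0,"tz":0.3,"wx":0,"wy":0,"wz":0},{"tx":0,"ty":0,"tz":0.2,"wx":0,"wy":0,"wz":0},{"tx":0,"ty":0,"tz":0,"wx":0,"wy":0,"wz":0},{"tx":0,"ty":0,"tz":0,"wx":0,"wy":0,"wz":0}]}}

```text
time_s: 9.48
ee_pos: [557.4, 199.6, 94.9]
ee_rot: [180.0, -0.0, 172.2]
force: [0.1, -0.5, -2.3]
gripper_width: 15.7
gripper_force: 35.0
```

Emit:
{"op": "move_arm", "data": {"plan": [{"tx":0,"ty":0,"tz":0.1,"wx":0,"wy":0,"wz":0},{"tx":0,"ty":0,"tz":0.1,"wx":0,"wy":0,"wz":0},{"tx":0,"ty":0,"tz":0.1,"wx":0,"wy":0,"wz":0},{"tx":0,"ty":0,"tz":0,"wx":0,"wy":0,"wz":0},{"tx":0,"ty":0,"tz":0,"wx":0,"wy":0,"wz":0}]}}

```text
time_s: 9.9
ee_pos: [557.3, 199.6, 91.9]
ee_rot: [180.0, -0.0, 172.2]
force: [0.0, -0.4, -2.5]
gripper_width: 15.4
gripper_force: 35.0
```

Emit:
{"op": "move_arm", "data": {"plan": [{"tx":0,"ty":0,"tz":0.05,"wx":0,"wy":0,"wz":0},{"tx":0,"ty":0,"tz":0.05,"wx":0,"wy":0,"wz":0},{"tx":0,"ty":0,"tz":0.05,"wx":0,"wy":0,"wz":0},{"tx":0,"ty":0,"tz":0.05,"wx":0,"wy":0,"wz":0},{"tx":0,"ty":0,"tz":0,"wx":0,"wy":0,"wz":0},{"tx":0,"ty":0,"tz":0,"wx":0,"wy":0,"wz":0}]}}

```text
time_s: 10.4
ee_pos: [557.4, 199.6, 90.3]
ee_rot: [180.0, 0.0, 172.2]
force: [-1.4, -0.3, 0.9]
gripper_width: 15.9
gripper_force: 35.0
```

Emit:
{"op": "move_arm", "data": {"plan": [{"tx":0,"ty":0,"tz":0.05,"wx":0,"wy":0,"wz":0},{"tx":0,"ty":0,"tz":0.05,"wx":0,"wy":0,"wz":0},{"tx":0,"ty":0,"tz":0,"wx":0,"wy":0,"wz":0},{"tx":0,"ty":0,"tz":0,"wx":0,"wy":0,"wz":0}]}}

```text
time_s: 10.73
ee_pos: [557.4, 199.6, 90.3]
ee_rot: [180.0, 0.0, 172.2]
force: [-2.2, -1.3, 7.7]
gripper_width: 15.4
gripper_force: 35.0
```

Emit:
{"op": "move_arm", "data": {"plan": [{"tx":0,"ty":0,"tz":0,"wx":0,"wy":0,"wz":0},{"tx":0,"ty":0,"tz":0,"wx":0,"wy":0,"wz":0},{"tx":0,"ty":0,"tz":0,"wx":0,"wy":0,"wz":0},{"tx":0,"ty":0,"tz":0,"wx":0,"wy":0,"wz":0}], "gripper": 4.5}}

```text
time_s: 11.07
ee_pos: [557.5, 199.6, 88.7]
ee_rot: [180.0, 0.0, 172.2]
force: [0.7, -0.6, 0.3]
gripper_width: 39.7
gripper_force: 0.0
```

Emit:
{"op": "move_arm", "data": {"plan": [{"tx":0,"ty":0,"tz":-1,"wx":0,"wy":0,"wz":0},{"tx":0,"ty":0,"tz":-2,"wx":0,"wy":0,"wz":0},{"tx":0,"ty":0,"tz":-3,"wx":0,"wy":0,"wz":0},{"tx":0,"ty":0,"tz":-3,"wx":0,"wy":0,"wz":0},{"tx":0,"ty":0,"tz":-2,"wx":0,"wy":0,"wz":0},{"tx":0,"ty":2,"tz":0,"wx":0,"wy":0,"wz":0},{"tx":0,"ty":4,"tz":0,"wx":0,"wy":0,"wz":0},{"tx":0,"ty":3.5,"tz":0,"wx":0,"wy":0,"wz":0},{"tx":0,"ty":3,"tz":0,"wx":0,"wy":0,"wz":0},{"tx":0,"ty":0,"tz":0,"wx":0,"wy":0,"wz":0},{"tx":0,"ty":0,"tz":0,"wx":0,"wy":0,"wz":0},{"tx":0,"ty":0,"tz":0,"wx":0,"wy":0,"wz":0}]}}

```text
time_s: 12.07
ee_pos: [574.2, 322.9, 199.1]
ee_rot: [-180.0, -0.0, 172.2]
force: [-0.4, -0.2, -0.3]
gripper_width: 45.2
gripper_force: 0.0
```

```bash
python3 - <<'E'
from h import *; import pickle
from workcell import env,grab_frame
s=env.state();print({k:np.round(s[k],2) for k in ["time_s","qpos","ee_pos","ee_rot","force","gripper_width"]})
f=grab_frame("wrist");B=grab_frame("side");A=grab_frame("scene");pickle.dump((s,f,A,B),open("w4.pkl","wb"));cv2.imwrite("pics/w4.png",f["color"][:,:,::-1])
for c in blobs(f,(18,110,60),(32,255,255),100):
    r=cv2.minAreaRect(c);print("yel",np.round(r[0]),np.round(r[1]),np.round(plane(f,r[0],115),1))
for n,g in (("scene",A),("side",B)):
    for c in blobs(g,(18,110,100),(32,255,255),40):
        r=cv2.minAreaRect(c);print(n,np.round(r[0]),np.round(r[1]),np.round(plane(g,r[0],99),1))
E
```

```text
{'time_s': np.float64(12.07), 'qpos': array([ 2.837e+01,  2.645e+01,  7.900e+01, -3.000e-02,  7.458e+01,
       -5.381e+01]), 'ee_pos': array([574.18, 322.92, 199.08]), 'ee_rot': array([-1.7996e+02, -1.0000e-02,  1.7218e+02]), 'force': array([-0.4 , -0.18, -0.27]), 'gripper_width': np.float64(45.19)}
yel [320. 368.] [ 23. 315.] [728.9 343.9 115. ]
yel [369. 315.] [55. 15.] [677.  393.7 115. ]
yel [184. 315.] [15. 55.] [654.4 227.5 115. ]
yel [308. 249.] [18. 17.] [604.2 345.7 115. ]
yel [134. 214.] [70. 34.] [553.9 207.3 115. ]
yel [160. 203.] [83.  7.] [548.  231.2 115. ]
yel [  8. 113.] [15. 58.] [463.7 134.4 115. ]
scene [338. 414.] [11. 13.] [633.  349.9  99. ]
scene [403. 322.] [ 6. 17.] [472.9 299.2  99. ]
scene [319. 313.] [ 4. 43.] [573.9 220.7  99. ]
scene [320. 297.] [16. 38.] [557.8 199.6  99. ]
scene [113. 300.] [70. 57.] [840.3  30.4  99. ]
scene [310. 221.] [35. 35.] [486.3  67.3  99. ]
scene [ 22. 139.] [12. 15.] [ 894.5 -448.3   99. ]
scene [ 84. 119.] [11. 14.] [ 760.6 -441.1   99. ]
scene [ 51. 120.] [13. 13.] [ 825.3 -480.2   99. ]
side [503. 370.] [16. 18.] [ 815.1 -523.8   99. ]
side [461. 361.] [18. 14.] [ 751.  -485.6   99. ]
side [525. 345.] [18. 17.] [ 883.6 -492.4   99. ]
side [482. 336.] [17. 17.] [ 817.5 -452.4   99. ]
side [241. 236.] [27. 30.] [433.1 -64.7  99. ]
side [392. 202.] [42. 37.] [810.4 -69.4  99. ]
side [265. 166.] [ 4. 30.] [548.9 154.6  99. ]
side [264. 155.] [12. 21.] [558.6 200.2  99. ]
side [309. 109.] [11.  8.] [743. 363.  99.]
side [363. 101.] [12.  6.] [912.2 349.9  99. ]
```

View pics/w4.png

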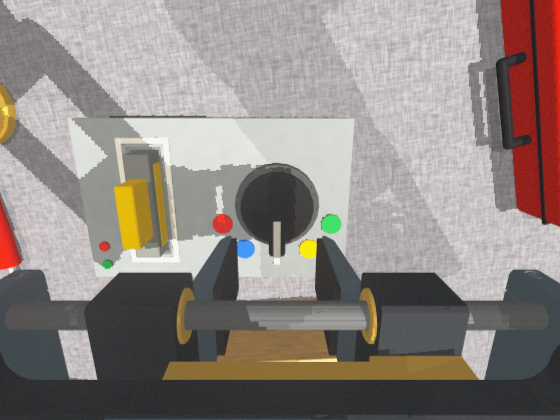

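The wrist view shows the cassette seated in the slot. The scene and side views put its rib centre at about (558,200) at height 99, which matches home. The knob is at (277,205) with its pointer (277,240) lined up between the fingers, and the yellow mark at (309,249) lies on the counterclockwise side. I'll lower onto the knob.

Emit:
{"op": "move_arm", "data": {"plan": [{"tx":0,"ty":0.04,"tz":2.5,"wx":0,"wy":0,"wz":0},{"tx":0,"ty":0,"tz":2.5,"wx":0,"wy":0,"wz":0},{"tx":0,"ty":0,"tz":2.5,"wx":0,"wy":0,"wz":0},{"tx":0,"ty":0,"tz":1.5,"wx":0,"wy":0,"wz":0},{"tx":0,"ty":0,"tz":1,"wx":0,"wy":0,"wz":0},{"tx":0,"ty":0,"tz":0.8,"wx":0,"wy":0,"wz":0},{"tx":0,"ty":0,"tz":0,"wx":0,"wy":0,"wz":0},{"tx":0,"ty":0,"tz":0,"wx":0,"wy":0,"wz":0}]}}

```text
time_s: 12.88
ee_pos: [574.9, 323.7, 91.6]
ee_rot: [180.0, 0.0, 172.1]
force: [0.5, 0.7, 0.2]
gripper_width: 45.0
gripper_force: 0.0
```

Emit:
{"op": "move_arm", "data": {"plan": [{"tx":0,"ty":0,"tz":0,"wx":0,"wy":0,"wz":0},{"tx":0,"ty":0,"tz":0,"wx":0,"wy":0,"wz":0},{"tx":0,"ty":0,"tz":0,"wx":0,"wy":0,"wz":0},{"tx":0,"ty":0,"tz":0,"wx":0,"wy":0,"wz":0},{"tx":0,"ty":0,"tz":0,"wx":0,"wy":0,"wz":0},{"tx":0,"ty":0,"tz":0,"wx":0,"wy":0,"wz":0}], "gripper": 0, "force": 25}}

```text
time_s: 13.38
ee_pos: [574.5, 323.1, 91.4]
ee_rot: [-179.9, 0.0, 172.2]
force: [-0.3, -3.0, 2.3]
gripper_width: 14.3
gripper_force: 25.0
```

Emit:
{"op": "move_arm", "data": {"plan": [{"tx":0,"ty":0,"tz":0,"wx":0,"wy":0,"wz":-0.06},{"tx":0,"ty":0,"tz":0,"wx":0,"wy":0,"wz":-0.06},{"tx":0,"ty":0,"tz":0,"wx":0,"wy":0,"wz":-0.06},{"tx":0,"ty":0,"tz":0,"wx":0,"wy":0,"wz":-0.06},{"tx":0,"ty":0,"tz":0,"wx":0,"wy":0,"wz":-0.06},{"tx":0,"ty":0,"tz":0,"wx":0,"wy":0,"wz":-0.06},{"tx":0,"ty":0,"tz":0,"wx":0,"wy":0,"wz":-0.06},{"tx":0,"ty":0,"tz":0,"wx":0,"wy":0,"wz":-0.06},{"tx":0,"ty":0,"tz":0,"wx":0,"wy":0,"wz":-0.06},{"tx":0,"ty":0,"tz":0,"wx":0,"wy":0,"wz":-0.06},{"tx":0,"ty":0,"tz":0,"wx":0,"wy":0,"wz":0},{"tx":0,"ty":0,"tz":0,"wx":0,"wy":0,"wz":0}]}}

```text
time_s: 14.38
ee_pos: [574.5, 322.9, 91.4]
ee_rot: [-179.9, -0.0, -153.5]
force: [-0.2, -5.6, 4.5]
gripper_width: 13.7
gripper_force: 25.0
```

Emit:
{"op": "move_arm", "data": {"plan": [{"tx":0,"ty":0,"tz":0,"wx":0,"wy":0,"wz":0},{"tx":0,"ty":0,"tz":0,"wx":0,"wy":0,"wz":0},{"tx":0,"ty":0,"tz":0,"wx":0,"wy":0,"wz":0},{"tx":0,"ty":0,"tz":0,"wx":0,"wy":0,"wz":0}], "gripper": 4.5}}

```text
time_s: 14.72
ee_pos: [574.3, 324.3, 90.6]
ee_rot: [180.0, 0.0, -153.5]
force: [-0.3, 0.1, -0.1]
gripper_width: 37.6
gripper_force: 0.0
```

Emit:
{"op": "move_arm", "data": {"plan": [{"tx":0,"ty":0,"tz":-1,"wx":0,"wy":0,"wz":0},{"tx":0,"ty":0,"tz":-2,"wx":0,"wy":0,"wz":0},{"tx":0,"ty":0,"tz":-3,"wx":0,"wy":0,"wz":0},{"tx":0,"ty":0,"tz":-3,"wx":0,"wy":0,"wz":0},{"tx":0,"ty":0,"tz":-2,"wx":0,"wy":0,"wz":0},{"tx":0,"ty":0,"tz":-1,"wx":0,"wy":0,"wz":0},{"tx":0,"ty":0,"tz":0,"wx":0,"wy":0,"wz":0},{"tx":0,"ty":0,"tz":0,"wx":0,"wy":0,"wz":0},{"tx":0,"ty":0,"tz":0,"wx":0,"wy":0,"wz":0}]}}

```text
time_s: 15.47
ee_pos: [573.6, 323.4, 209.1]
ee_rot: [180.0, -0.2, -153.5]
force: [0.3, -0.3, -0.2]
gripper_width: 45.0
gripper_force: 0.0
```

```bash
python3 - <<'E'
from h import *
from workcell import env,grab_frame
s=env.state();print({k:np.round(s[k],2) for k in ["time_s","ee_pos","ee_rot","force","gripper_width"]})
f=grab_frame("wrist");cv2.imwrite("pics/w5.png",f["color"][:,:,::-1])
E
```

```text
{'time_s': np.float64(15.47), 'ee_pos': array([573.57, 323.43, 209.14]), 'ee_rot': array([ 180.  ,   -0.19, -153.46]), 'force': array([ 0.26, -0.31, -0.23]), 'gripper_width': np.float64(45.01)}
```

View pics/w5.png

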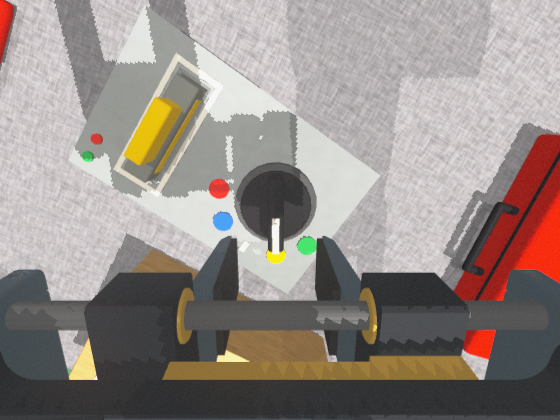

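The pointer (275,237) now aims straight at the yellow mark (275,256). The cassette is still seated and the gripper is clear of everything, so I'm handing in.

```bash
python3 -c "
from workcell import env
print(env.job_done())"
```

```text
the job is handed in; nothing more can be done
None
```

I put the yellow cassette in the charger slot down to the slot floor, then turned the knob to the yellow mark, where the last picture shows the pointer lined up; I handed the job in at about 15.5 s, but it returned no verdict.

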